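# Check a light probe and hold it in the curing chamber

### The job

Take the light-meter probe out of its stand and check it on the reference lamp: hold it upright and still for two seconds with the tip of its blade about two centimetres above the middle of the lit window, without touching the lamp. Then pass the blade gently down through the slot in the chamber's guard plate until the yellow band on the blade is level with the plate, and finish while still holding it there, hanging upright from the gripper and not resting on the chamber. Leave the bench timer and the two vials where they are.

Things in the scene. Friction and masses are not known exactly. Their poses are not given: they have to be found in the camera images.
- probe: Loose light-meter probe, 120 g, upright in its stand. Origin: middle of the blade's lower tip, z up along the probe. Metal blade 30 (x) by 8 (y) mm, z 0 to 75 mm, yellow band at z 44 to 56 mm; black collar 44 x 30 mm, z 75 to 87; white handle 36 (x) by 26 (y) mm, z 87 to 155: grip it from above across its 26 mm (y), e.g. at z = 125. A half turn about z makes no difference.
- stand_pocket (a point): Centre of the pocket's mouth on top of the fixed probe stand (grey block 60 x 44 mm on a dark steel foot 100 x 90 mm), 86 mm above the bench; z up. The pocket is 35 (x) by 13 (y) mm; the blade hangs in it and the collar rests on the block, so the probe must be lifted 75 mm to be free.
- lamp_window (a point): Centre of the lit violet window (26 mm across, steel rim) on top of the fixed reference lamp, a round black puck 80 mm across; the window is 35 mm above the bench; z up.
- slot (a point): Centre of the slot at the upper face of the guard plate on the fixed curing chamber (grey box 110 x by 130 y mm, amber pane on its -x side). Face 100 mm above the bench; z up. The slot goes through the 8 mm plate, 34 mm long (x), 12 mm wide (y): 2 mm clearance on every side of the blade; 1.5 mm chamfer. Empty below down to 90 mm under the face.
- bench_timer: Bystander: cream bench timer with a red dial, 66 x 66 x 46 mm, origin at the centre of its underside.
- reagent_vial_0: Bystander: reagent vial with blue cap, 23 mm across, 46 mm tall, origin at the centre of its underside.
- reagent_vial_1: Bystander: second reagent vial with blue cap, 23 mm across, 46 mm tall, origin at the centre of its underside.
Things that resemble listed ones, but are neither listed nor needed, are in the scene too. There is more than one size of the probe; the one meant has the size given above.

How it is judged:
By the outcome, as a careful person would: the job done as asked, in the order asked, and still so for the second after the job is handed in, while the arm keeps its last pose, push and grip.
It also fails if it takes over 64 s, if anything falls off the work surface, if the arm or the gripper's body presses on something with over 40 N, if the wrist force passes 120 N, or if a joint passes its speed limit or range.

### The arm

A 6-joint arm with a two-finger parallel gripper is mounted at the origin on a cart in front of the work surface, level with it; the furniture and walls round the work are solid. World frame = base frame: x ahead of the robot, y to its left, z up, the work surface at z = 0. Lengths are in m, angles in rad, forces in N, time in s.
With the tool pointing down it reaches from about 0.3 to 0.85 m from the base axis. Payload 4.2 kg.
Tool frame: the origin (TCP) lies on the centre line of the jaws, within the pads' length; the fingertips stand 22 mm ahead of it and the grasp point (between the pads) lies 3 mm ahead of it (ctrl.tip_reach is the distance from the TCP to the fingertips, in m); z points along the fingers, y is the line along which they close (so a half turn about z gives the same grasp; the last joint's range is limited). The gripper opens to 91 mm and grips with 3 to 60 N. Pads are 32 mm wide; open, the fingers measure 118 mm over their backs; the gripper's body (76 mm by 178 mm) begins 60 mm behind the grasp point.
Start: joints at [1.253, 0.32, 1.565, -0, 1.257, -0.02], TCP at [0.169, 0.55, 0.236] pointing down, gripper open.
Joint ranges: [-3.11, 3.11], [-0.84, 2.01], [0.21, 2.61], [-1.34, 4.49], [0.05, 2.63], [-2.56, 2.56]. Speed limits (rad/s): [2.57, 2.57, 3.14, 3.14, 3.14, 3.14].

### API

Orientations are given as a unit quaternion [x, y, z, w].
In Python, from station import telemetry, eyes, ctrl gives the robot as it stands.
- The arm moves only by the shell command python3 -m pendant 'ROWS' [FORCE]. ROWS is JSON, a list of rows, each a list of 5 numbers: the closure, from 0 (fully open) to 1 (shut), then the shift along the tool's x, y, z in mm, then the turn about the tool's z in rad. In form: [[gripper, x, y, z, twist], ...]. A call has exactly 8 rows; each row is the pose to reach, as a shift and turn from the pose commanded when the call began, along the tool's axes at that moment; what a row does not reach only later rows make up. A row lasts 1/8 s, in which the tool goes at most 62.5 mm and 10.7 degrees, less where a joint would pass 70% of its speed; a pose out of reach is approached as far as the arm can. A call with a gripper value outside its range is refused whole. The fingers move at their own pace and stop on an object; FORCE is the grip in N (left out, the last holds). Time passes only in rows, so rows that repeat a pose let the fingers close, or fill a call up. It gives the time, the measured TCP pose, the force, the opening and the grip force at its end, in the units of the state.
- telemetry.state(): the state, without advancing time (a new reading comes with each control period).
- eyes.grab_frame(name): name is "scene" or "top"; returns a dict with "pixels" (400x640x3 uint8, red, green, blue), "range_z" (400x640 float32, m along the optical axis (not along the pixel's ray), 0 where there is no reading), "K" (3x3 intrinsics, pixels), "pose" (4x4, takes a point from camera to world coordinates). Camera axes: x right, y up, looking along -z (the intrinsics and any distortion apply to the point x, -y, -z); pixel columns grow to the right and rows downward; lengths in m; the calibration is good to about 2 mm. A picture is of the moment at which its call begins.
- ctrl.close_job(): hands the job in; it is judged then, once.
The state is a dict: "t": time; "joints": joint angles; "qd": joint speeds; "effort": joint torques, N m; "tool_pos": TCP position; "tool_rot": TCP orientation; "ft_force": force on the tool from outside, world axes, zero at the start; "torque": the same for the moment, N m; "width": opening from 0.0 (shut) to 1.0 (fully open); "grasp_force": force on a finger pad.
Only numpy, scipy, OpenCV 4.12 (cv2) and the standard library are available. Lean on these libraries where they do the work, as an engineer would, in place of code of your own. Each camera call takes 0.05 s, during which the arm holds its last target. There are 200 camera calls.

## Working session

There is one attempt and no reset: what is moved stays moved. The work goes in short steps, Python scripts to look and compute and a shell command to move; the robot and the scene stay as the last step left them, time stands still between calls to the robot, and variables do not carry over. Pictures are saved under pics/ and viewed, at most 10 in all, crops included, and the job is handed in when it is done.

```bash
mkdir -p pics; ls; cat > h.py <<'E'
import numpy as np, cv2
from station import telemetry, eyes, ctrl
def grab(n):
    f=eyes.grab_frame(n); np.savez(f'{n}.npz',**f); return f
def load(n): return dict(np.load(f'{n}.npz'))
def ray(f,u,v):
    K,P=f['K'],f['pose']; d=np.stack([(np.asarray(u)-K[0,2])/K[0,0],-(np.asarray(v)-K[1,2])/K[1,1],-np.ones_like(np.asarray(u,float))],-1)
    return P[:3,3],d@P[:3,:3].T
def plane(f,u,v,z):
    o,d=ray(f,u,v); return o+d*((z-o[2])/d[...,2])[...,None]
def cloud(f):
    v,u=np.mgrid[:400,:640]; o,d=ray(f,u.astype(float),v.astype(float)); return o+d*f['range_z'][...,None]
E
python3 - <<'E'
from h import *
for n in ('scene','top'):
    f=grab(n); cv2.imwrite(f'pics/{n}0.png',f['pixels'][...,::-1]); print(n,f.keys(),f['K'].round(1).tolist(),f['pose'].round(3).tolist())
print(telemetry.state(),ctrl.tip_reach)
E
```

```text
pics
scene dict_keys(['pixels', 'range_z', 'K', 'pose']) [[403.8, 0.0, 319.2], [0.0, 403.8, 191.8], [0.0, 0.0, 1.0]] [[0.446, 0.639, -0.626, -0.021], [-0.895, 0.313, -0.319, -0.27], [-0.008, 0.702, 0.712, 0.693], [0.0, 0.0, 0.0, 1.0]]
top dict_keys(['pixels', 'range_z', 'K', 'pose']) [[411.1, 0.0, 317.2], [0.0, 411.1, 194.9], [0.0, 0.0, 1.0]] [[-0.024, 0.986, -0.166, 0.368], [-0.999, -0.019, 0.031, 0.019], [0.027, 0.167, 0.986, 0.972], [0.0, 0.0, 0.0, 1.0]]
{'t': 0.1, 'joints': array([ 1.25302884e+00,  3.20239097e-01,  1.56552168e+00, -3.95371792e-05,
        1.25741171e+00, -1.99969365e-02]), 'qd': array([-0.00036657, -0.00087418, -0.00230181, -0.00057343, -0.00127369,
       -0.00114963]), 'effort': array([ 3.05257686e-07, -4.13331771e+01, -2.32510436e+01,  7.29068276e-02,
        4.22220665e-02, -7.22637174e-05]), 'tool_pos': array([0.16858109, 0.54930775, 0.23521166]), 'tool_rot': array([ 1.48329746e-01,  9.88937643e-01, -7.81837925e-04, -1.14236018e-04]), 'ft_force': array([ 0.05906243, -0.45525852,  0.02847617]), 'torque': array([-0.03419738, -0.02032049,  0.05831393]), 'grasp_force': 0.0, 'width': 0.9978446890322299} 0.022
```

View pics/scene0.png

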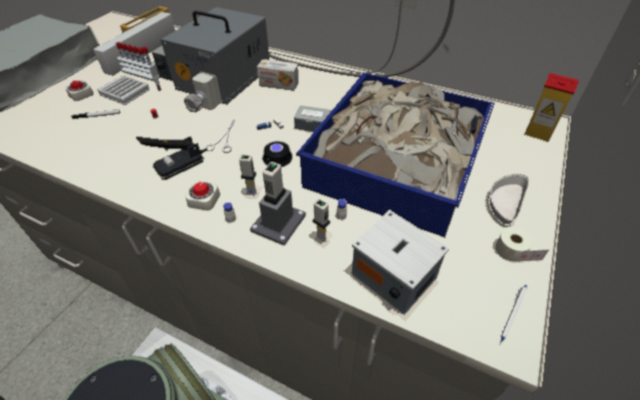

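View pics/top0.png

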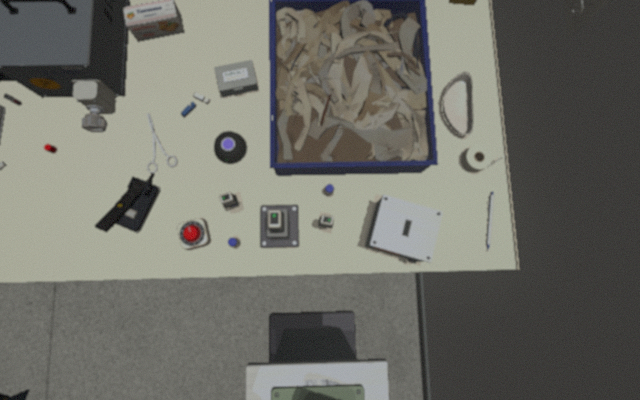

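The top view shows the stand with its probe at about (278,222), the lamp window at (229,145) and the chamber slot at (407,228). The timer is at (192,233), the vials are at (233,242) and (328,189), and lookalike probes stand at (229,200) and (325,221).

```bash
python3 - <<'E'
from h import *
t=load('top');s=load('scene')
a=cv2.resize(t['pixels'][120:265,170:450],None,fx=2.8,fy=2.8,interpolation=cv2.INTER_CUBIC)
cv2.imwrite('pics/topz.png',a[...,::-1])
b=cv2.resize(s['pixels'][130:310,180:450],None,fx=2.9,fy=2.9,interpolation=cv2.INTER_CUBIC)
cv2.imwrite('pics/scz.png',b[...,::-1])
for f in (t,s):
    C=cloud(f); print([C[v,u].round(3).tolist() for u,v in ([(278,222),(229,145),(420,240),(290,205),(229,200),(325,221)] if f is t else [(273,172),(278,149),(420,255),(272,228),(247,160),(320,207)])])
E
```

```text
[[0.451, 0.072, 0.17], [0.648, 0.194, 0.035], [0.413, -0.224, 0.102], [0.507, 0.054, 0.011], [0.505, 0.178, 0.115], [0.456, -0.022, 0.116]]
[[0.451, 0.07, 0.166], [0.647, 0.187, 0.037], [0.438, -0.236, 0.099], [0.431, 0.077, 0.015], [0.507, 0.176, 0.113], [0.451, -0.031, 0.114]]
```

View pics/topz.png

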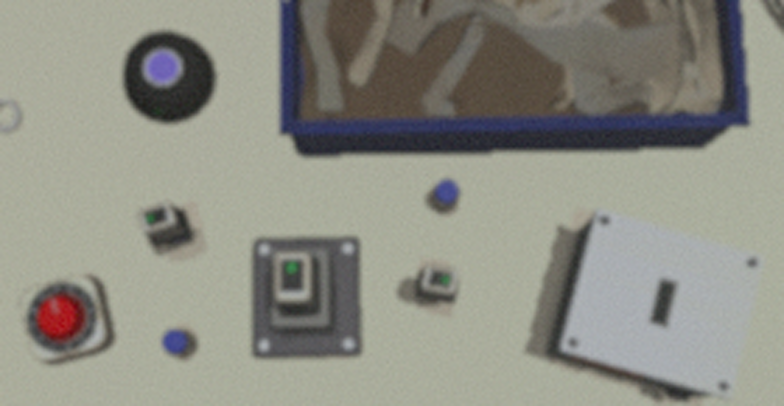

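View pics/scz.png

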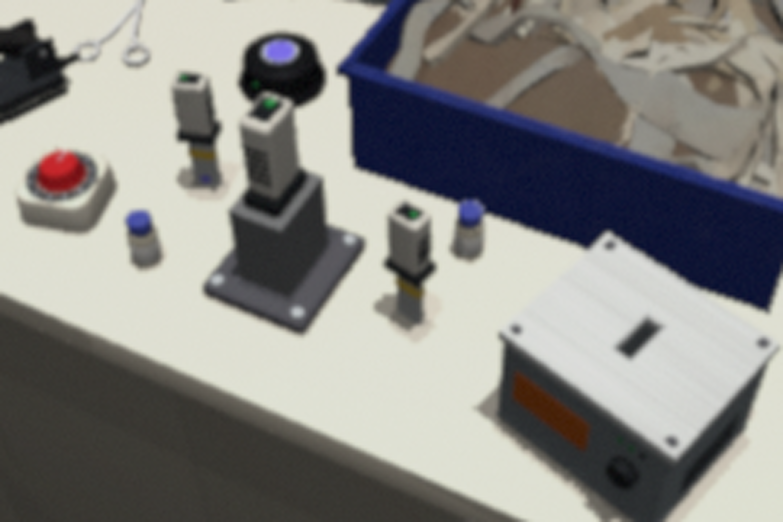

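The crops confirm the layout. The stand and its probe are aligned with the world x axis, and the taller probe is the one in the stand. The slot is turned by roughly -0.28 rad. Next I'll measure them.

```bash
cat >> h.py <<'E'
def rect(f,mask,z,pick):
    n,l,st,c=cv2.connectedComponentsWithStats(mask.astype(np.uint8))
    k=[i for i in range(1,n) if st[i,4]>15]; i=min(k,key=lambda i:np.hypot(*(c[i]-pick)))
    cn=max(cv2.findContours((l==i).astype(np.uint8),cv2.RETR_EXTERNAL,cv2.CHAIN_APPROX_NONE)[0],key=len)[:,0].astype(float)
    v,u=np.nonzero(l==i); m=plane(f,u.astype(float),v.astype(float),z).mean(0)
    r=cv2.minAreaRect((plane(f,cn[:,0],cn[:,1],z)[:,:2]*1000).astype(np.float32))
    return dict(n=int(st[i,4]),pix=c[i].round(1).tolist(),mean=(m*1000).round(1).tolist()[:2],rect=[np.round(x,1).tolist() for x in r])
E
python3 - <<'E'
from h import *
T=dict(top=dict(win=(229,145),h=(276,215),slot=(407,228)),scene=dict(win=(277,148),h=(272,165),slot=(401,246)))
for n in T:
    f=load(n);C=cloud(f);p=f['pixels'].astype(int);g=p.sum(2)/3;q=T[n]
    print(n,'win',rect(f,(p[...,2]-p[...,1]>45)&(g>90)&(np.abs(C[...,2]-.035)<.02),.036,q['win']))
    hm=(C[...,2]>.158)&(C[...,2]<.19)&(np.hypot(C[...,0]-.451,C[...,1]-.07)<.05)
    print('handle',rect(f,hm,.166,q['h']), 'z',np.median(C[hm],0).round(4))
    pm=(np.abs(C[...,2]-.1)<.012)&(np.hypot(C[...,0]-.43,C[...,1]+.21)<.11)
    pm=cv2.morphologyEx(pm.astype(np.uint8),cv2.MORPH_CLOSE,np.ones((9,9)))
    print('plate',rect(f,pm,.1,q['slot']))
    u,v=q['slot'];sm=np.zeros(g.shape,bool);sm[v-14:v+15,u-14:u+15]=1
    w=np.median(g[v-14:v+15,u-14:u+15]); d=g[v-14:v+15,u-14:u+15].min()
    print('slot',rect(f,sm&(g<(w+d)/2),.1,q['slot']),w,d)
t=load('top');C=cloud(t);g=t['pixels'].mean(2)
m=(g<120)&(np.hypot(C[...,0]-.45,C[...,1]-.06)<.09)&(C[...,2]<.15)
print('foot',rect(t,cv2.morphologyEx(m.astype(np.uint8),cv2.MORPH_CLOSE,np.ones((9,9))),.011,(279,225)))
E
```

```text
top win {'n': 84, 'pix': [227.6, 143.6], 'mean': [651.5, 197.2], 'rect': [[651.7, 197.4], [22.1, 21.0], 0.6]}
handle {'n': 244, 'pix': [274.3, 218.1], 'mean': [458.9, 79.4], 'rect': [[459.1, 79.1], [25.5, 35.7], 89.4]} z [0.4589 0.0798 0.1669]
plate {'n': 3369, 'pix': [406.4, 227.6], 'mean': [440.1, -197.0], 'rect': [[440.7, -197.0], [134.9, 114.6], 72.6]}
slot {'n': 81, 'pix': [406.5, 227.7], 'mean': [439.8, -197.0], 'rect': [[440.0, -196.7], [11.4, 32.3], 72.5]} 172.66666666666666 54.333333333333336
scene win {'n': 64, 'pix': [276.1, 147.1], 'mean': [652.3, 195.9], 'rect': [[652.3, 195.9], [28.5, 25.1], 61.3]}
handle {'n': 205, 'pix': [271.7, 169.6], 'mean': [456.0, 76.2], 'rect': [[456.3, 75.8], [41.6, 30.0], 0.8]} z [0.4557 0.0757 0.1666]
plate {'n': 4023, 'pix': [400.4, 248.8], 'mean': [436.2, -200.0], 'rect': [[439.2, -197.6], [135.9, 120.4], 72.6]}
slot {'n': 93, 'pix': [399.7, 246.2], 'mean': [440.3, -197.7], 'rect': [[440.5, -197.9], [10.7, 32.2], 73.2]} 213.33333333333334 44.333333333333336
foot {'n': 1388, 'pix': [279.4, 227.3], 'mean': [454.6, 79.3], 'rect': [[458.0, 80.5], [89.2, 98.5], 89.1]}
```

```bash
cat >> h.py <<'E'
from scipy.spatial.transform import Rotation as Rn
def go(x,y,z,ydeg):  # target TCP (m), target world angle of tool y (deg)
    s=telemetry.state(); R=Rn.from_quat(s['tool_rot']).as_matrix()
    d=R.T@(np.array([x,y,z])-s['tool_pos'])*1000
    a=np.degrees(np.arctan2(R[1,1],R[0,1])); w=(ydeg-a+90)%180-90
    print('t',round(s['t'],2),'pos',s['tool_pos'].round(4),'yang',a.round(2),'tilt',np.degrees(np.arccos(-R[2,2])).round(2),'shift',d.round(1),'twist',-np.radians(w).round(4),'F',s['ft_force'].round(2),'w',round(s['width'],3),'g',round(s['grasp_force'],1))
E
python3 -c "
from h import *
go(.458,.078,.24,89.4)"
```

```text
t 0.1 pos [0.1686 0.5493 0.2352] yang 72.94 tilt 0.09 shift [-415.  -365.7   -4.2] twist -0.2873 F [ 0.06 -0.46  0.03] w 0.998 g 0.0
```

```bash
python3 -m pendant '[[0,-20,-18,0,0],[0,-62,-55,0,-0.05],[0,-110,-97,0,-0.1],[0,-158,-139,0,-0.15],[0,-206,-181,0,-0.2],[0,-254,-223,0,-0.25],[0,-300,-264,0,-0.287],[0,-340,-300,0,-0.287]]' 25; python3 -c "
from h import *
go(.458,.078,.24,89.4)"
```

```text
t: 1.1
tool_pos: [0.4063, 0.1612, 0.2359]
tool_rot: [0.005, 1.0, 0.0, 0.0]
ft_force: [1.5, 1.1, 0.7]
width: 0.999
grasp_force: 0.0
t 1.1 pos [0.4063 0.1612 0.2359] yang 89.38 tilt 0.01 shift [-52.6 -82.6  -4.1] twist -0.0004 F [1.45 1.09 0.68] w 0.999 g 0.0
```

```bash
python3 -m pendant '[[0.3,-15,-22,0,0],[0.3,-38,-58,0,0],[0.3,-50,-78,0,0],[0.3,-52,-83,0,0],[0.3,-52,-83,20,0],[0.3,-52,-83,40,0],[0.3,-52,-83,50,0],[0.3,-52,-83,50,0]]'; python3 - <<'E'
from h import *
go(.458,.078,.139,89.4)
f=grab('scene'); b=cv2.resize(f['pixels'][90:260,190:350],None,fx=3.4,fy=3.4,interpolation=cv2.INTER_CUBIC); cv2.imwrite('pics/ap.png',b[...,::-1])
E
```

```text
t: 2.1
tool_pos: [0.4562, 0.08, 0.1855]
tool_rot: [0.005, 1.0, 0.0, -0.001]
ft_force: [-0.5, 0.1, 0.5]
width: 0.694
grasp_force: 0.0
t 2.1 pos [0.4562 0.08   0.1855] yang 89.42 tilt 0.09 shift [-1.9 -2.  46.5] twist 0.0003 F [-0.52  0.12  0.52] w 0.694 g 0.0
```

View pics/ap.png

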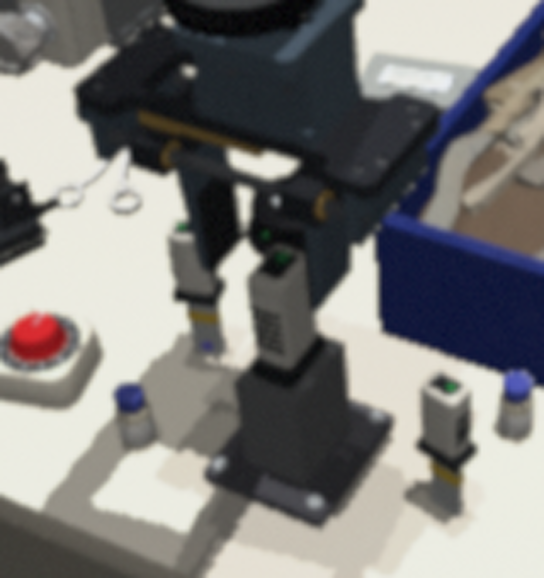

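The open fingers straddle the probe's handle, which is at about (280,300) in the crop, with a finger at (215,215) and one at (325,250). I'll go down and close.

```bash
python3 -m pendant '[[0.3,-2,-1,15,0],[0.3,-2,-1,32,0],[0.3,-2,-1,44,0],[0.3,-2,-1,46,0],[0.3,-2,-1,46,0],[0.6,-2,-1,46,0],[0.75,-2,-1,46,0],[0.85,-2,-1,46,0]]' 25;python3 -m pendant '[[0.9,0,0,0,0],[0.9,0,0,0,0],[0.9,0,0,0,0],[0.9,0,0,0,0],[0.9,0,0,-3,0],[0.9,0,0,-8,0],[0.9,0,0,-14,0],[0.9,0,0,-20,0]]' 25;  python3 -c "
from h import *
go(.458,.078,.27,89.4)"
```

```text
t: 3.15
tool_pos: [0.459, 0.0786, 0.1402]
tool_rot: [0.005, 1.0, 0.0, 0.0]
ft_force: [-0.4, 0.1, 0.3]
width: 0.399
grasp_force: 0.0
t: 4.15
tool_pos: [0.4589, 0.0786, 0.1605]
tool_rot: [0.005, 1.0, 0.0, 0.0]
ft_force: [0.2, 0.8, -1.6]
width: 0.284
grasp_force: 25.0
t 4.15 pos [0.4589 0.0786 0.1605] yang 89.38 tilt 0.02 shift [   0.8   -0.6 -109.5] twist -0.0003 F [ 0.2   0.77 -1.63] w 0.284 g 25.0
```

```bash
python3 -m pendant '[[0.9,0,0,-10,0],[0.9,0,0,-28,0],[0.9,0,0,-48,0],[0.9,0,0,-68,0],[0.9,0,0,-88,0],[0.9,0,0,-102,0],[0.9,0,0,-110,0],[0.9,0,0,-110,0]]' 25;python3 -m pendant '[[0.9,-8,5,0,0],[0.9,-30,18,0,0],[0.9,-65,40,0,0],[0.9,-100,61,0,0],[0.9,-135,82,0,0],[0.9,-165,102,0,0],[0.9,-185,114,0,0],[0.9,-192,118,0,0]]';python3 -m pendant '[[0.9,0,0,8,0],[0.9,0,0,20,0],[0.9,0,0,30,0],[0.9,0,0,40,0],[0.9,0,0,48,0],[0.9,0,0,50,0],[0.9,0,0,50,0],[0.9,0,0,50,0]]';  python3 - <<'E'
from h import *
go(.652,.1965,.184,89.4)
f=grab('scene'); b=cv2.resize(f['pixels'][70:190,210:350],None,fx=4,fy=4,interpolation=cv2.INTER_CUBIC); cv2.imwrite('pics/lamp.png',b[...,::-1])
f=grab('top')
E
```

```text
t: 5.15
tool_pos: [0.4589, 0.0786, 0.2702]
tool_rot: [0.005, 1.0, 0.0, 0.0]
ft_force: [0.1, 0.3, -1.6]
width: 0.281
grasp_force: 25.0
t: 6.15
tool_pos: [0.653, 0.1954, 0.2679]
tool_rot: [0.005, 1.0, -0.0, -0.001]
ft_force: [-0.3, -0.0, -1.6]
width: 0.281
grasp_force: 25.0
t: 7.15
tool_pos: [0.6523, 0.1946, 0.2204]
tool_rot: [0.005, 1.0, 0.0, 0.0]
ft_force: [0.2, 0.7, -1.4]
width: 0.285
grasp_force: 25.0
t 7.15 pos [0.6523 0.1946 0.2204] yang 89.38 tilt 0.06 shift [ 0.4  1.9 36.4] twist -0.0003 F [ 0.2   0.68 -1.37] w 0.285 g 25.0
```

View pics/lamp.png

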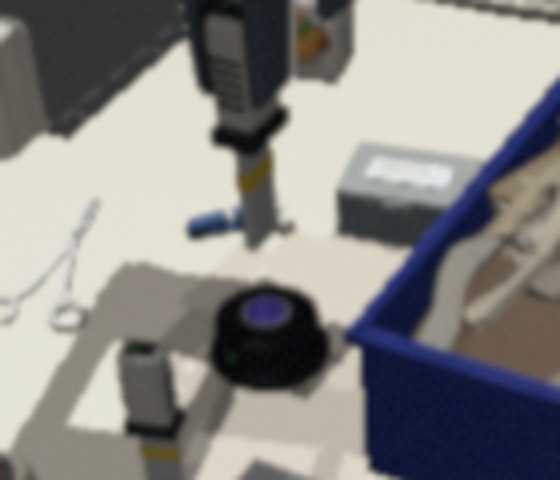

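The blade tip hangs free at crop (257,245), above the window at (267,311). I'll check the ray numerically, then lower it.

```bash
python3 -c "
from h import *
f=load('scene');print(plane(f,274.2,131.2,.0914))"; python3 -m pendant '[[0.9,0,0,5,0],[0.9,0,1,12,0],[0.9,0,2,20,0],[0.9,0,2,28,0],[0.9,0,2,33,0],[0.9,0,2,36,0],[0.9,0,2,36,0],[0.9,0,2,36,0]]'; python3 - <<'E'
from h import *
go(.652,.1965,.184,89.4)
f=grab('scene'); b=cv2.resize(f['pixels'][90:190,230:330],None,fx=5,fy=5,interpolation=cv2.INTER_CUBIC); cv2.imwrite('pics/lamp2.png',b[...,::-1])
f=grab('top')
E
```

```text
[0.64663168 0.1926341  0.0914    ]
t: 8.25
tool_pos: [0.6523, 0.1965, 0.1843]
tool_rot: [0.005, 1.0, 0.0, 0.0]
ft_force: [0.3, -0.2, -2.3]
width: 0.285
grasp_force: 25.0
t 8.25 pos [0.6523 0.1965 0.1843] yang 89.38 tilt 0.04 shift [ 0.3 -0.   0.3] twist -0.0003 F [ 0.26 -0.15 -2.31] w 0.285 g 25.0
```

View pics/lamp2.png

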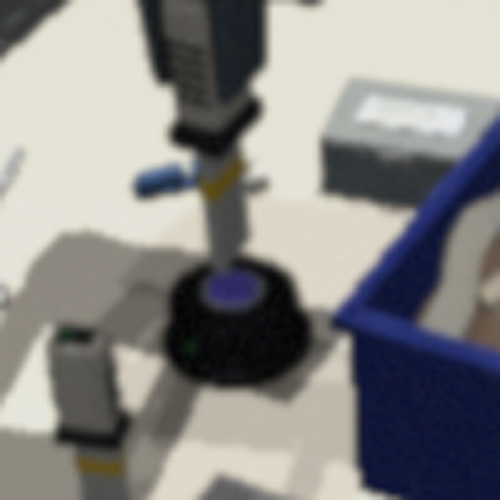

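The tip is at crop (228,268), over the window at (232,288), with a clear gap between them. I'll hold for three seconds.

```bash
Z='[[0.9,0,0,0,0],[0.9,0,0,0,0],[0.9,0,0,0,0],[0.9,0,0,0,0],[0.9,0,0,0,0],[0.9,0,0,0,0],[0.9,0,0,0,0],[0.9,0,0,0,0]]'; python3 -c "
from h import *
f=load('scene');print(plane(f,276,143.6,.0553))"
python3 -m pendant '[[0.9,0,0,0,0],[0.9,0,0,0,0],[0.9,0,0,0,0],[0.9,0,0,0,0],[0.9,0,0,0,0],[0.9,0,0,0,0],[0.9,0,0,0,0],[0.9,0,0,0,0]]'
python3 -m pendant '[[0.9,0,0,0,0],[0.9,0,0,0,0],[0.9,0,0,0,0],[0.9,0,0,0,0],[0.9,0,0,0,0],[0.9,0,0,0,0],[0.9,0,0,0,0],[0.9,0,0,0,0]]'
python3 -m pendant '[[0.9,0,0,0,0],[0.9,0,0,0,0],[0.9,0,0,0,0],[0.9,0,0,0,0],[0.9,0,0,0,0],[0.9,0,0,0,0],[0.9,0,0,0,0],[0.9,0,0,0,0]]'
python3 -m pendant '[[0.9,0,0,-8,0],[0.9,0,0,-24,0],[0.9,0,0,-42,0],[0.9,0,0,-60,0],[0.9,0,0,-76,0],[0.9,0,0,-84,0],[0.9,0,0,-86,0],[0.9,0,0,-86,0]]'
python3 -c "
from h import *
go(.440,-.197,.27,72.7)"
```

```text
[0.6443832  0.18968757 0.0553    ]
t: 9.35
tool_pos: [0.6521, 0.1965, 0.184]
tool_rot: [0.005, 1.0, 0.0, 0.0]
ft_force: [0.2, 0.1, -1.7]
width: 0.286
grasp_force: 25.0
t: 10.35
tool_pos: [0.6521, 0.1965, 0.1839]
tool_rot: [0.005, 1.0, 0.0, -0.0]
ft_force: [-0.4, -0.3, -2.1]
width: 0.284
grasp_force: 25.0
t: 11.35
tool_pos: [0.6521, 0.1965, 0.184]
tool_rot: [0.005, 1.0, 0.0, 0.0]
ft_force: [0.5, 0.6, -1.3]
width: 0.287
grasp_force: 25.0
t: 12.35
tool_pos: [0.6519, 0.1964, 0.2694]
tool_rot: [0.005, 1.0, -0.0, -0.0]
ft_force: [0.0, 0.6, -2.4]
width: 0.283
grasp_force: 25.0
t 12.35 pos [0.6519 0.1964 0.2694] yang 89.38 tilt 0.06 shift [ 2.076e+02 -3.957e+02 -3.000e-01] twist 0.2912 F [ 0.01  0.62 -2.39] w 0.283 g 25.0
```

```bash

python3 -m pendant '[[0.9,10,0,0,0],[0.9,38,0,0,0],[0.9,75,0,0,0.03],[0.9,112,-10,0,0.06],[0.9,149,-30,0,0.1],[0.9,180,-65,0,0.13],[0.9,200,-105,0,0.16],[0.9,207,-145,0,0.2]]'
python3 -c "
from h import *
go(.440,-.197,.27,72.7)"
```

```text
t: 13.35
tool_pos: [0.4412, 0.0529, 0.2698]
tool_rot: [0.105, 0.994, -0.0, -0.0]
ft_force: [0.1, -0.4, -1.0]
width: 0.286
grasp_force: 25.0
t 13.35 pos [0.4412 0.0529 0.2698] yang 77.92 tilt 0.04 shift [-5.110e+01 -2.446e+02 -2.000e-01] twist 0.0911 F [ 0.07 -0.39 -1.05] w 0.286 g 25.0
```

```bash

python3 -m pendant '[[0.9,-6,-30,0,0.02],[0.9,-14,-70,0,0.04],[0.9,-24,-115,0,0.06],[0.9,-33,-160,0,0.08],[0.9,-42,-200,0,0.09],[0.9,-48,-230,0,0.091],[0.9,-51,-242,0,0.091],[0.9,-51,-244,0,0.091]]'
python3 -m pendant '[[0.9,0,0,5,0],[0.9,0,0,12,0],[0.9,0,0,19,0],[0.9,0,0,24,0],[0.9,0,0,26,0],[0.9,0,0,26,0],[0.9,0,0,26,0],[0.9,0,0,26,0]]'
python3 - <<'E'
from h import *
go(.440,-.197,.244,72.7)
f=grab('scene'); b=cv2.resize(f['pixels'][150:300,330:470],None,fx=4,fy=4,interpolation=cv2.INTER_CUBIC); b2=0
t=grab('top'); c=cv2.resize(t['pixels'][170:290,350:470],None,fx=4,fy=4,interpolation=cv2.INTER_CUBIC)
c=cv2.copyMakeBorder(c[:,:235],0,120,0,0,cv2.BORDER_CONSTANT); cv2.imwrite('pics/slot.png',np.hstack([b,c])[...,::-1])
E
```

```text
t: 14.35
tool_pos: [0.442, -0.1953, 0.2696]
tool_rot: [0.151, 0.989, 0.0, -0.0]
ft_force: [-0.9, -0.0, -1.3]
width: 0.287
grasp_force: 25.0
t: 15.35
tool_pos: [0.4425, -0.1956, 0.2441]
tool_rot: [0.15, 0.989, -0.0, 0.0]
ft_force: [-0.1, 0.8, -1.6]
width: 0.285
grasp_force: 25.0
t 15.35 pos [ 0.4425 -0.1956  0.2441] yang 72.7 tilt 0.03 shift [ 1.9 -2.   0.1] twist 0.0 F [-0.06  0.77 -1.64] w 0.285 g 25.0
```

View pics/slot.png

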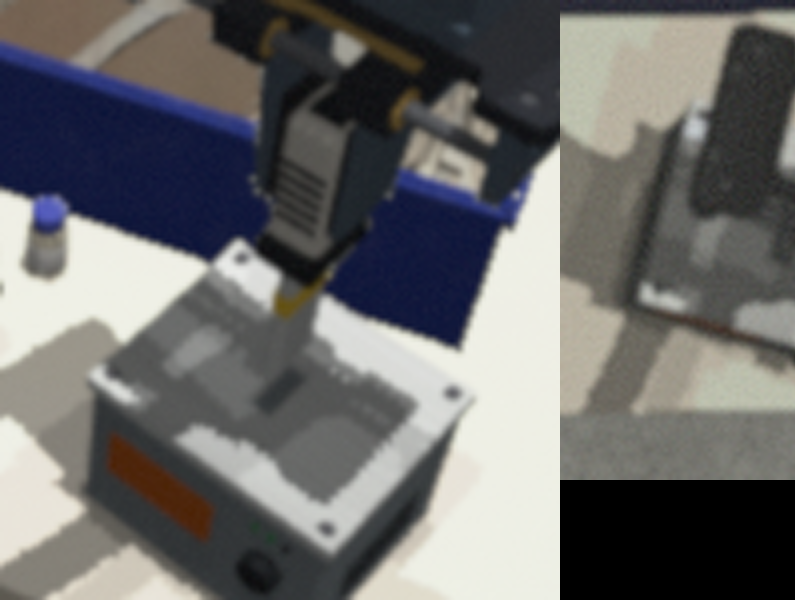

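The blade hangs just behind the slot in the scene view: its tip is near crop (285,375) and the slot is at (280,390). I'll correct the 2 mm offset, then check the blade's silhouette axis against the slot in the same camera.

```bash

python3 -m pendant '[[0.9,1,-1,0,0],[0.9,2,-2,0,0],[0.9,2,-2,0,0],[0.9,2,-2,0,0],[0.9,2,-2,0,0],[0.9,2,-2,0,0],[0.9,2,-2,0,0],[0.9,2,-2,0,0]]'
cat > ax.py <<'E'
from h import *
go(.440,-.197,.244,72.7)
f=grab('scene');C=cloud(f);p=telemetry.state()['tool_pos'];tip=p[2]-.129
r=np.hypot(C[...,0]-p[0],C[...,1]-p[1])
m=(r<.03)&(C[...,2]>tip+.004)&(C[...,2]<tip+.072)
K,P=f['K'],f['pose']
def proj(X):
    q=(np.asarray(X)-P[:3,3])@P[:3,:3]; return K[0,2]+K[0,0]*q[0]/-q[2],K[1,2]-K[1,1]*q[1]/-q[2]
A=[proj([p[0],p[1],tip+h]) for h in (0,.075)]
print('axis proj',np.round(A,1))
ys=[]
for v in range(int(A[1][1])+2,int(A[0][1])+6):
    u=np.nonzero(m[v])[0]
    if len(u): 
        ua=A[0][0]+(v-A[0][1])*(A[1][0]-A[0][0])/(A[1][1]-A[0][1]); ys.append((v,u.min(),u.max(),round(u.mean()-ua,2)))
print(*ys,sep='\n')
k=np.hypot(P[0,3]-p[0],P[1,3]-p[1]);print('mm/px',1000*np.linalg.norm(P[:3,3]-[p[0],p[1],.13])/K[0,0],'right dir local',P[:3,0]@[.955,-.297,0],P[:3,0]@[.297,.955,0],'slot proj',proj([.44,-.197,.1]))
b=cv2.resize(f['pixels'][190:265,365:440],None,fx=8,fy=8,interpolation=cv2.INTER_CUBIC); b=cv2.convertScaleAbs(b,alpha=1.4); cv2.imwrite('pics/ax%d.png'%(telemetry.state()['t']*10),b[...,::-1])
E
python3 ax.py; ls pics
```

```text
t: 16.45
tool_pos: [0.4399, -0.1968, 0.2439]
tool_rot: [0.15, 0.989, 0.0, -0.0]
ft_force: [0.8, -0.7, -0.5]
width: 0.283
grasp_force: 25.0
t 16.45 pos [ 0.4399 -0.1968  0.2439] yang 72.71 tilt 0.01 shift [-0.2 -0.1 -0.1] twist 0.0002 F [ 0.81 -0.66 -0.48] w 0.283 g 25.0
axis proj [[400.3 241.1]
 [406.4 213.3]]
(219, np.int64(400), np.int64(412), np.float64(0.84))
(220, np.int64(400), np.int64(412), np.float64(1.06))
(221, np.int64(400), np.int64(411), np.float64(-0.22))
(222, np.int64(400), np.int64(410), np.float64(-0.36))
(223, np.int64(399), np.int64(410), np.float64(0.22))
(224, np.int64(399), np.int64(410), np.float64(0.44))
(225, np.int64(399), np.int64(410), np.float64(0.66))
(226, np.int64(398), np.int64(410), np.float64(0.37))
(227, np.int64(398), np.int64(409), np.float64(0.09))
(228, np.int64(398), np.int64(409), np.float64(0.31))
(229, np.int64(398), np.int64(409), np.float64(0.53))
(230, np.int64(398), np.int64(409), np.float64(0.75))
(231, np.int64(398), np.int64(408), np.float64(0.47))
(232, np.int64(398), np.int64(408), np.float64(0.69))
(233, np.int64(398), np.int64(
[... 159 characters left out ...]
64(407), np.float64(0.56))
(237, np.int64(397), np.int64(406), np.float64(0.28))
(238, np.int64(397), np.int64(405), np.float64(0.0))
(239, np.int64(396), np.int64(404), np.float64(-0.78))
(240, np.int64(396), np.int64(403), np.float64(-1.06))
(241, np.int64(396), np.int64(402), np.float64(-1.34))
(242, np.int64(396), np.int64(401), np.float64(-1.62))
(243, np.int64(397), np.int64(400), np.float64(-1.41))
(244, np.int64(397), np.int64(399), np.float64(-1.69))
mm/px 1.8104491734509434 right dir local 0.6921252222867176 -0.7218931326016765 slot proj (np.float64(399.31779103960787), np.float64(246.16916224961852))
ap.png
ax165.png
lamp.png
lamp2.png
scene0.png
scz.png
slot.png
top0.png
topz.png
```

```bash
python3 - <<'E'
from h import *
f=load('scene');K,P=f['K'],f['pose'];x=np.array([.955,-.297,0]);y=np.array([.297,.955,0])
for a,b in ((-15,-4),(-15,4),(15,-4)):
    X=np.array([.4399,-.1968,.115])+(a*x+b*y)/1000
    q=(X-P[:3,3])@P[:3,:3]; print((K[0,2]+K[0,0]*q[0]/-q[2]).round(1),(K[1,2]-K[1,1]*q[1]/-q[2]).round(1))
E
```

```text
397.1 247.2
393.5 244.7
407.0 237.5
```

View pics/ax165.png

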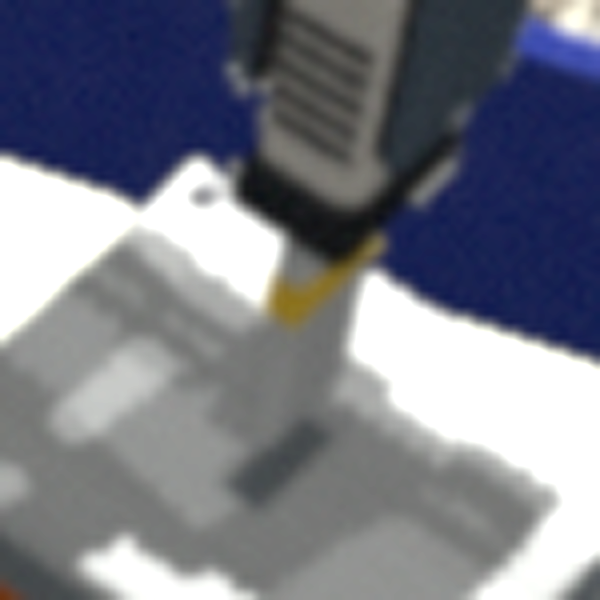

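The blade's axis and lower edge agree with the slot to within about a pixel. I'll lower it gently, watching the force.

```bash

python3 -m pendant '[[0.9,0,0,3,0],[0.9,0,0,7,0],[0.9,0,0,11,0],[0.9,0,0,13,0],[0.9,0,0,15,0],[0.9,0,0,16,0],[0.9,0,0,17,0],[0.9,0,0,18,0]]'; python3 ax.py | head -1
```

```text
t: 17.5
tool_pos: [0.4399, -0.1969, 0.2259]
tool_rot: [0.15, 0.989, 0.0, 0.0]
ft_force: [0.5, -0.5, -1.7]
width: 0.29
grasp_force: 25.0
t 17.5 pos [ 0.4399 -0.1969  0.2259] yang 72.71 tilt 0.01 shift [ -0.1  -0.1 -18.1] twist 0.0002 F [ 0.53 -0.52 -1.69] w 0.29 g 25.0
```

```bash

python3 -m pendant '[[0.9,0,0,1,0],[0.9,0,0,2,0],[0.9,0,0,3,0],[0.9,0,0,4,0],[0.9,0,0,5,0],[0.9,0,0,6,0],[0.9,0,0,7,0],[0.9,0,0,8,0]]'
python3 - <<'E'
from h import *
for i in range(6): s=telemetry.state(); 
a=[]
for i in range(4): grab('scene'); a.append(telemetry.state()['ft_force'])
print(np.round(a,1)); print(telemetry.state()['torque'])
f=load('scene'); b=cv2.resize(f['pixels'][190:265,365:440],None,fx=8,fy=8,interpolation=cv2.INTER_CUBIC); b=cv2.convertScaleAbs(b,alpha=1.4); cv2.imwrite('pics/in.png',b[...,::-1])
E
```

```text
t: 18.55
tool_pos: [0.4399, -0.1969, 0.2179]
tool_rot: [0.15, 0.989, 0.0, 0.0]
ft_force: [0.2, 0.4, -1.3]
width: 0.289
grasp_force: 25.0
[[-0.7  0.8 -1.6]
 [-0.2 -0.4 -0.4]
 [ 0.1 -0.4 -1.6]
 [-0.2  0.7 -1.2]]
[0.04897952 0.0365551  0.03858839]
```

View pics/in.png

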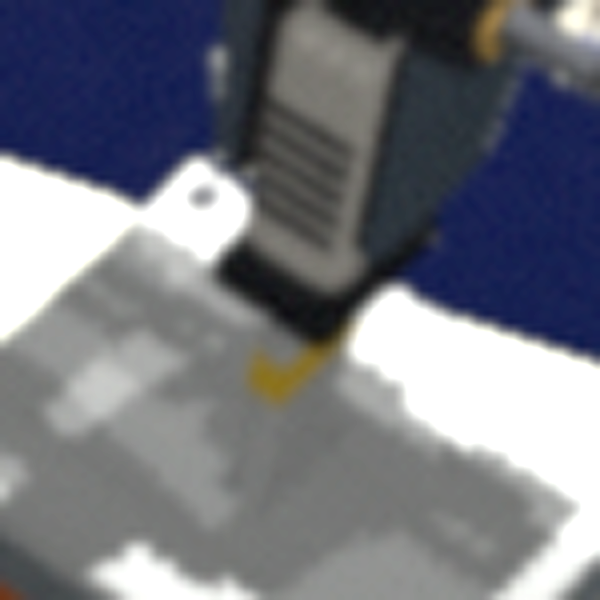

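The blade, with its band at crop (280,375), has entered the slot, whose dark opening is now covered. No contact force shows, so I'll continue to the band.

```bash

python3 -m pendant '[[0.9,0,0,2,0],[0.9,0,0,5,0],[0.9,0,0,8,0],[0.9,0,0,11,0],[0.9,0,0,14,0],[0.9,0,0,17,0],[0.9,0,0,19,0],[0.9,0,0,20,0]]'
python3 -m pendant '[[0.9,0,0,2,0],[0.9,0,0,5,0],[0.9,0,0,8,0],[0.9,0,0,11,0],[0.9,0,0,14,0],[0.9,0,0,17,0],[0.9,0,0,19,0],[0.9,0,0,20,0]]'
cat > band.py <<'E'
from h import *
f=grab('scene');C=cloud(f);s=telemetry.state();p=s['tool_pos'];hsv=cv2.cvtColor(f['pixels'],cv2.COLOR_RGB2HSV)
m=(np.hypot(C[...,0]-p[0],C[...,1]-p[1])<.03)&(hsv[...,0]>15)&(hsv[...,0]<35)&(hsv[...,1]>110)&(C[...,2]<.15)&(C[...,2]>.08)
print('yellow',m.sum(),'z',np.percentile(C[m][:,2],[5,50,95]).round(4) if m.any() else '')
k=(np.hypot(C[...,0]-p[0],C[...,1]-p[1])<.035)&(hsv[...,2]<45)&(C[...,2]<.16)&(C[...,2]>.1)
print('collar',k.sum(),np.percentile(C[k][:,2],[5,50,95]).round(4) if k.any() else '')
go(*p,72.7)
E
python3 band.py
```

```text
t: 19.75
tool_pos: [0.4399, -0.1968, 0.1978]
tool_rot: [0.15, 0.989, 0.0, -0.0]
ft_force: [0.3, -1.1, -0.8]
width: 0.287
grasp_force: 25.0
t: 20.75
tool_pos: [0.4398, -0.1968, 0.1778]
tool_rot: [0.15, 0.989, 0.0, -0.0]
ft_force: [0.5, -0.2, -1.1]
width: 0.279
grasp_force: 25.0
yellow 22 z [0.0962 0.1005 0.1053]
collar 124 [0.1292 0.1352 0.1387]
t 20.8 pos [ 0.4398 -0.1968  0.1777] yang 72.71 tilt 0.01 shift [0. 0. 0.] twist 0.0002 F [ 0.21 -0.25 -2.22] w 0.287 g 25.0
```

```bash

python3 -m pendant '[[0.9,0,0,0,0],[0.9,0,0,0,0],[0.9,0,0,0,0],[0.9,0,0,0,0],[0.9,0,0,0,0],[0.9,0,0,0,0],[0.9,0,0,0,0],[0.9,0,0,0,0]]'
python3 -c "
from h import *
print(ctrl.close_job())"
```

```text
t: 21.8
tool_pos: [0.4399, -0.1969, 0.1779]
tool_rot: [0.15, 0.989, 0.0, -0.0]
ft_force: [-0.8, -0.7, -1.4]
width: 0.289
grasp_force: 25.0
the job is handed in; nothing more can be done
None
```

I handed the job in at 21.8 s: the probe was held still for about 3 s, 2 cm above the middle of the lamp window, and now hangs upright from the gripper in the slot, yellow band level with the guard plate (by arm position and a camera check); the wrist force showed no contact, and the moves stayed clear of the timer and vials.

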